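# Snap the hanging rail into its spring-jaw forks and hang up the ear defenders

### The job

The rail of the hanging stand has only been laid in the mouths of its two forks: push it down past the sprung jaws until it sits fully home in both forks and both jaws have snapped shut over it. Then hang the ear defenders on the rail between the forks, headband across it with one cup on each side, lowering them on gently rather than dropping them, and leave them hanging still. Leave the mallet, the jar and the chisel where they are.

Things in the scene. Friction and masses are not known exactly. Their poses are not given: they have to be found in the camera images.
- stand: Steel hanging stand fixed to the bench: foot plate 110 x 270 x 6 mm and two uprights, 36 x 20 mm, each topped by a fork, 20 mm wide, open at the top. Origin: centre of the foot's underside. y axis: along the rail, from the right fork (y = -95 mm) to the left fork (+95 mm); z up. Only the rail spans the space between the forks. A rail fully home has its axis at x = 0, z = 145 mm.
- left_fork (a point): Axis of a rail that is fully home, in the middle of the left fork's 20 mm width, 145 mm above the bench. Axes as the stand's. The plain arm on the -x side has its inner face at x = -11.5 mm and rises 36 mm above this point, with a lip leaning outward up to 42 mm (the highest part); the +x arm carries the jaw, whose hinge is at x = 18, z = 32 mm; its thumb tail reaches x = 48, z = 38 mm.
- right_fork (a point): The same point and shape in the right fork, its jaw also on the +x side.
- rail: Loose steel tube, 20 mm diameter, 240 mm long, 0.25 kg, with black end caps 28 mm in diameter that stay just outside the forks and leave a few mm of end play. Origin: middle of the tube, on its axis, which is its y axis (x and z may roll). At the start it lies on the shut jaws in both fork mouths, axis about 180 mm above the bench; it must go down about 35 mm.
- rail_left (a point): Point on the rail's axis 95 mm from its middle, in the left fork: 180 mm above the bench at the start, 145 mm when home. Each end can be pressed alone, on top of the tube inside of its fork; the tube then slopes until the other end follows.
- rail_right (a point): The same point of the rail in the right fork.
- jaw_left (a joint): Sprung jaw of the left fork, a dark steel finger 24 mm long that slopes from the hinge down across the mouth: 0 rad shut, 0.85 rad folded down. The rail folds it on its way down and it snaps back over the rail. Pushing one end past its jaw takes about 10 N (up to 15).
- jaw_right (a joint): Sprung jaw of the right fork, as the left one.
- ear_defenders: Rigid ear defenders, about 0.26 kg, 150 mm wide, 68 mm deep, 150 mm high, standing on the bench on their two grey cups (82 mm high, 64 mm apart), headband up. Origin: underside, midway between the cups; x from cup to cup, z up; both ends alike. From the padded top a band 22 mm wide, 4 mm thick, curves down to the cups. Centre of mass about 50 mm above the underside.
- crown (a point): Middle of the underside of the headband's black padded top, 136 mm above the cups' underside; it rests on the rail when hung. The pad is level, 46 mm long in x, 32 mm wide in y, 14 mm thick (top 150 mm above the cups' underside): grip it across its width from above with the fingertips, not reaching below its underside, where the rail will be.
- mallet: Wooden carver's mallet standing on its head, 104 mm diameter, 212 mm high. Bystander. Origin: centre of its underside.
- jar: Glass jar, 72 mm diameter, 95 mm high. Bystander. Origin: centre of its underside.
- chisel: Steel stone chisel lying on the bench, 175 mm long, 18 mm high. Bystander. Origin: underside of its shank; x along it.
There are look-alikes about, which are no part of the job. Several things have the shape of the rail; the one meant has the colours described above.

How it is judged:
By the outcome, as a careful person would: the job done as asked, in the order asked, and still so for the second after the job is handed in, with the robot touching nothing.
It also fails if it takes over 48 s, if anything falls off the work surface, if the arm or the gripper's body presses on something with over 40 N, if the wrist force passes 120 N, or if a joint passes its speed limit or range.

### The arm

A 6-joint arm with a two-finger parallel gripper is mounted at the origin on the work surface. World frame = base frame: x ahead of the robot, y to its left, z up, the work surface at z = 0. Lengths are in m, angles in rad, forces in N, time in s.
With the tool pointing down it reaches from about 0.375 to 0.9 m from the base axis. Payload 3.1 kg.
Tool frame: the origin (TCP) lies on the centre line of the jaws, within the pads' length; the fingertips stand 8 mm ahead of it and the grasp point (between the pads) lies 11 mm behind it; z points along the fingers, y is the line along which they close (so a half turn about z gives the same grasp; the last joint's range is limited). The gripper opens to 85 mm and grips with 20 to 120 N. Pads are 22 mm wide; open, the fingers measure 114 mm over their backs; the gripper's body (76 mm by 85 mm) begins 54 mm behind the grasp point. The pads swing forward as they close: fully open they stand 13 mm farther back than shut.
Start: joints at [-1.458, 0.527, 1.433, -0, 1.181, -0.178], TCP at [0.179, -0.599, 0.239] pointing down, gripper open.
Joint ranges: [-3.08, 3.08], [-0.75, 2.2], [0.22, 2.44], [-1.43, 4.57], [0, 2.65], [-2.85, 2.85]. Speed limits (rad/s): [2.79, 2.79, 3.14, 3.14, 3.14, 3.14].

### API

Orientations are given as a unit quaternion [x, y, z, w].
In Python, from station import * gives the robot as it stands.
- The arm moves only by the tool play_rows, never from a script. Its argument "rows" is a list of rows, each a list of 3 entries, a list of its own where there are three numbers: the turn, a rotation vector about the tool's x, y, z in degrees, then the shift along the tool's x, y, z in mm, then the closure, from 0 (fully open) to 1 (shut). In form: [[[ax, ay, az], [dx, dy, dz], jaw], ...]. A call has 1 to 12 rows; each row shifts and turns the commanded pose from where the row before left it, along the tool's axes as they then stand; what a row does not reach is not made up. A row lasts 1/12 s, in which the tool goes at most 41.7 mm and 7.16 degrees, less where a joint would pass 70% of its speed; a pose out of reach is approached as far as the arm can. A call with a gripper value outside its range is refused whole. The fingers move at their own pace and stop on an object; "grip_force" is the grip in N (left out, the last holds). Time passes only in rows, so rows that do not move let the fingers close. It gives the time, the measured TCP pose, the force, the opening and the grip force at its end, in the units of the state.
- sense(): the state, without advancing time (a new reading comes with each control period).
- snapshot(name): name is "scene" or "top" or "wrist"; returns (picture, depth): 384x512x3 uint8, red, green, blue; 384x512 float32, m along the optical axis (not along the pixel's ray), 0 where there is no reading.
- get_calibration(name): a dict with "vfov" (degrees; the focal length in pixels is half the picture's height over the tangent of half this angle, whatever the lens; pixels are square), "cx", "cy" (the principal point, pixels), "xyz" and "attitude" of the camera in the world. Camera axes: x right, y down, z forward; pixel columns grow to the right and rows downward; lengths in m; the calibration is good to about 2 mm. A picture is of the moment at which its call begins: read the wrist's pose just before it. get_calibration takes no time and is no camera call; for the wrist camera it gives the pose at the moment of the call.
- sign_off(): hands the job in; it is judged then, once.
The state is a dict: "t": time; "q": joint angles; "qd": joint speeds; "tau": joint torques, N m; "tcp_pos": TCP position; "tool_rot": TCP orientation; "force": force on the tool from outside, world axes, zero at the start; "ft_torque": the same for the moment, N m; "finger_gap": opening from 0.0 (shut) to 1.0 (fully open); "gripper_force": force on a finger pad.
Only numpy, scipy, OpenCV 4.12 (cv2) and the standard library are available. Lean on these libraries where they do the work, as an engineer would, in place of code of your own. Each camera call takes 0.05 s, during which the arm holds its last target. There are 200 camera calls.

## Working session

There is one attempt and no reset: what is moved stays moved. The work goes in short steps, Python scripts to look and compute and a tool call to move; the robot and the scene stay as the last step left them, time stands still between calls to the robot, and variables do not carry over. Pictures are saved under pics/ and viewed, at most 12 in all, crops included, and the job is handed in when it is done.

Besides the shell and the picture viewer there is one more tool, called after "Emit:" as a command line: name --argument value ..., lists and objects as JSON in quotes. play_rows: Moves the arm, as the interface text tells. Its arguments: {"type":"object","properties":{"rows":{"type":"array","items":{"type":"array"}},"grip_force":{"type":"number"}},"required":["rows"]}

```bash
mkdir -p pics
cat > h.py <<'E'
from station import *
import numpy as np, cv2
from scipy.spatial.transform import Rotation as R
def cal(n):
    c=get_calibration(n); return c
def rot(c):
    a=np.array(c["attitude"],float)
    return a if a.shape==(3,3) else R.from_quat(a).as_matrix()
def cloud(d,c):
    f=192/np.tan(np.radians(c["vfov"])/2)
    v,u=np.mgrid[0:384,0:512]
    P=np.stack([(u-c["cx"])/f*d,(v-c["cy"])/f*d,d],-1)
    return P@rot(c).T+np.array(c["xyz"])
E
python3 - <<'E'
from h import *
for n in("scene","top"):
    c=cal(n);p,d=snapshot(n);print(c,d.min(),d.max());np.savez(f"{n}.npz",p=p,d=d,P=cloud(d,c))
    cv2.imwrite(f"pics/{n}.png",p[:,:,::-1])
print(sense())
E
```

```text
{'vfov': 45.151108787696906, 'cx': 252.80858399244477, 'cy': 199.32275351245448, 'xyz': array([ 1.27391501, -0.30012237,  0.85285849]), 'attitude': array([ 0.75211975,  0.508742  , -0.23954163, -0.34368194])} 0.0 3.293675
{'vfov': 51.11204965298573, 'cx': 252.27501904035879, 'cy': 191.22989466246094, 'xyz': array([ 0.42308698, -0.02271785,  1.11071386]), 'attitude': array([-0.70143323,  0.71128894, -0.01545647,  0.04266809])} 0.0 2.0110803
{'t': 0.1, 'q': array([-1.45851826e+00,  5.28349569e-01,  1.43375267e+00, -1.15707682e-05,
        1.18140751e+00, -1.78512271e-01]), 'qd': array([-3.61963500e-04, -1.82431614e-03, -3.91496060e-03, -3.37580870e-05,
        3.59055168e-04, -2.60442316e-03]), 'tau': array([ 3.08466997e-04, -4.43305457e+01, -1.78586268e+01, -1.77736360e-04,
        3.86769170e-03,  6.09505491e-06]), 'tcp_pos': array([ 0.17914098, -0.59813205,  0.23845282]), 'tool_rot': array([ 9.89447957e-01,  1.44885549e-01,  2.63912262e-05, -9.58198064e-04]), 'force': array([-0.00067786,  0.33805292, -0.52645702]), 'ft_torque': array([-0.00136865,  0.03444865, -0.0147572 ]), 'gripper_force': 0.0, 'finger_gap': 0.9990050687308353}
```

View pics/scene.png

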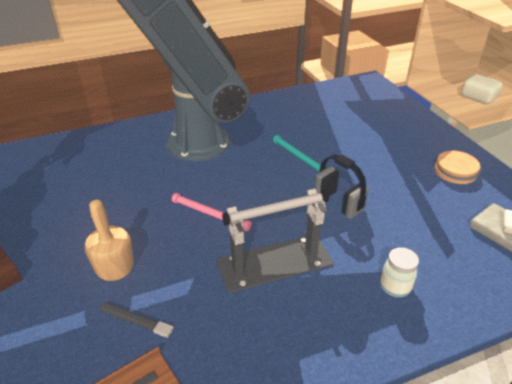

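View pics/top.png

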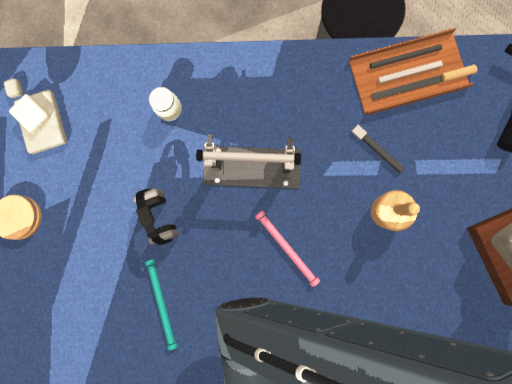

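The scene view shows the steel rail with black caps at about (230,216)–(318,198) on the dark stand, and the ear defenders at (343,185). The top view shows the rail at (200,156)–(300,158), the ear defenders at (153,217), the jar at (165,104), the mallet at (395,210) and the chisel at (377,148). The rail-shaped candidates are steel with black caps (250,157), pink (288,248) and teal (161,305). The steel one in the forks fits the description. I'll confirm it in a crop and measure.

Run:
```python
from h import *
z=np.load("top.npz");p,P=z["p"],z["P"]
s=np.load("scene.npz")
a=cv2.resize(p[120:200,180:320],None,fx=4,fy=4,interpolation=cv2.INTER_CUBIC)
b=cv2.resize(s["p"][140:300,205:380],None,fx=3.2,fy=3.2,interpolation=cv2.INTER_CUBIC)[:512]
w=560;b=b[:280*2//1,:w]
im=np.zeros((320,560,3),np.uint8);im[:a.shape[0],:560]=a
c=cv2.resize(s["p"][150:295,205:375],(560,478))
im=np.vstack([a,cv2.resize(c,(328,280)).repeat(1,0) if 0 else np.pad(cv2.resize(c,(328,280)),((0,0),(0,232),(0,0)))])
cv2.imwrite("pics/crop.png",im[:,:,::-1])
for n,q in(("top",z),("scene",s)):
    Q=q["P"]
    m=(Q[...,2]>.165)&(Q[...,2]<.2)&(Q[...,0]>.38)&(Q[...,0]<.65)&(abs(Q[...,1])<.2)&(q["d"]>0)
    X=Q[m];print(n,m.sum(),X.min(0),X.max(0),X.mean(0))
    v,u=np.nonzero(m);print(u.min(),u.max(),v.min(),v.max())
    m=(Q[...,2]>.10)&(Q[...,2]<.165)&(Q[...,1]>.14)&(Q[...,1]<.35)&(Q[...,0]>.25)&(Q[...,0]<.5)&(q["d"]>0)
    X=Q[m];print("ear",m.sum(),X.min(0),X.max(0),X.mean(0)); t=X[X[:,2]>.142]; print(t.mean(0),t.min(0),t.max(0),cv2.minAreaRect(t[:,:2].astype(np.float32)*1000), cv2.minAreaRect(X[:,:2].astype(np.float32)*1000))
    m=(Q[...,2]>.004)&(Q[...,2]<.015)&(Q[...,0]>.38)&(Q[...,0]<.65)&(abs(Q[...,1])<.2)&(q["p"].max(-1)<90)&(q["d"]>0)
    print("foot",cv2.minAreaRect(Q[m][:,:2].astype(np.float32)*1000))
```

```text
top 1283 [ 0.54976496 -0.09941066  0.16569401] [0.6350373  0.14368552 0.1955867 ] [0.58367713 0.02145946 0.18469927]
196 300 135 169
ear 552 [0.37957088 0.24238962 0.10137841] [0.49968328 0.30447158 0.15331558] [0.4405174  0.27267517 0.14120335]
[0.44670854 0.27496031 0.14730698] [0.41019502 0.25380058 0.14200327] [0.48843067 0.29884159 0.15331558] ((448.4393615722656, 276.0690612792969), (83.95108032226562, 32.180137634277344), 21.60199737548828) ((442.9990234375, 273.91485595703125), (127.83831787109375, 32.180137634277344), 21.60199737548828)
foot ((578.1630859375, 20.590362548828125), (266.7455749511719, 101.2830810546875), 86.78376770019531)
scene 1343 [ 0.54905676 -0.10140095  0.16559337] [0.63583996 0.14180152 0.19431393] [0.58765916 0.01606553 0.18286303]
222 328 189 232
ear 346 [0.38089026 0.2418713  0.10102946] [0.49986037 0.30626109 0.15173898] [0.45269357 0.27441234 0.14045794]
[0.44986791 0.27339038 0.14681606] [0.41116393 0.25197203 0.14201808] [0.48629506 0.29594703 0.15173898] ((448.1692199707031, 274.6756286621094), (77.61101531982422, 33.495094299316406), 20.692100524902344) ((443.2215881347656, 272.8068542480469), (127.97518157958984, 33.495094299316406), 20.692100524902344)
foot ((581.4747924804688, 3.2623138427734375), (234.59109497070312, 110.17853546142578), 85.98743438720703)
```

View pics/crop.png

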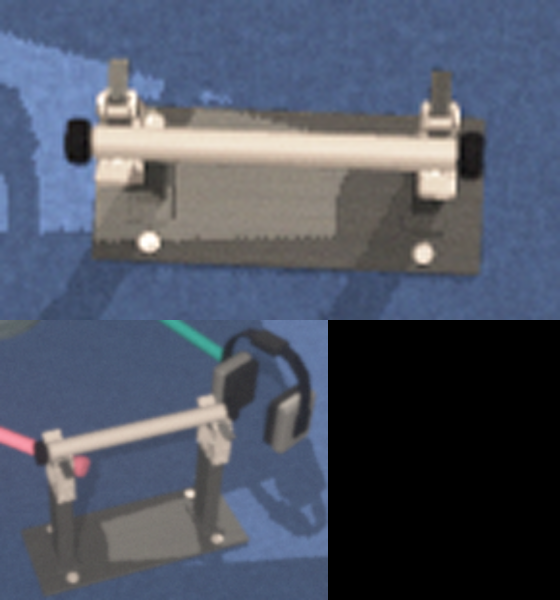

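The crop confirms the steel tube with black caps lying in the two fork mouths, with jaw tails on the far (world +x) side. Next I'll fit its axis and the pad.

```bash
cat >> h.py <<'E'
def railfit(q,zlo,zhi):
    Q=q["P"]; m=(Q[...,2]>zlo)&(Q[...,2]<zhi)&(Q[...,0]>.54)&(Q[...,0]<.63)&(Q[...,1]>-.05)&(Q[...,1]<.09)&(q["d"]>0)
    X=Q[m]; k=np.polyfit(X[:,1],X[:,0],1); kz=np.polyfit(X[:,1],X[:,2],1)
    return m.sum(),k,kz
def go(x,y,z,yaw,s=None):
    "yaw = world heading (deg) of tool x, tool pointing down; prints turn and shift (mm) in current tool axes and after the turn"
    s=s or sense(); M=R.from_quat(s["tool_rot"]).as_matrix()
    c,n=np.cos(np.radians(yaw)),np.sin(np.radians(yaw)); T=np.array([[c,n,0],[n,-c,0],[0,0,-1]])
    d=(np.array([x,y,z])-s["tcp_pos"])*1000
    print("turn",R.from_matrix(M.T@T).as_rotvec(degrees=True).round(2),"shift now-axes",(M.T@d).round(1),"shift target-axes",(T.T@d).round(1))
E
python3 - <<'E'
from h import *
for n in("top","scene"):
    q=np.load(n+".npz"); N,k,kz=railfit(q,.172,.2); print(n,N,k,kz,np.degrees(np.arctan(k[0])))
    Q=q["P"]; dark=q["p"].max(-1)<60
    m=(Q[...,2]>.165)&(Q[...,2]<.2)&(Q[...,0]>.54)&(Q[...,0]<.64)&dark&(q["d"]>0)&(abs(Q[...,1])<.17)
    X=Q[m]; 
    for sel in(X[:,1]>.1,X[:,1]<-.06): print(sel.sum(),X[sel].mean(0),X[sel].min(0),X[sel].max(0))
    # ear x-direction at several heights
    m=(Q[...,2]>.02)&(Q[...,2]<.165)&(Q[...,1]>.2)&(Q[...,1]<.35)&(Q[...,0]>.34)&(Q[...,0]<.54)&(q["d"]>0)
    X=Q[m];print("ear",cv2.minAreaRect(X[:,:2].astype(np.float32)*1000))
    t=X[X[:,2]>.147];print(cv2.minAreaRect(t[:,:2].astype(np.float32)*1000),X[:,2].max())
go(.58,.02,.25,-4)
E
```

```text
top 511 [0.05779214 0.57870111] [0.0012563 0.1859957] 3.307566580424134
55 [0.58667036 0.13597101 0.18958047] [0.57538206 0.13039497 0.18236787] [0.5985459  0.14263798 0.19492485]
66 [ 0.57400841 -0.09291153  0.18810673] [ 0.56162468 -0.09941066  0.17891778] [ 0.58818316 -0.08737343  0.1955867 ]
ear ((447.1555480957031, 275.2742614746094), (149.1924285888672, 68.04135131835938), 20.612581253051758)
((445.43011474609375, 274.77783203125), (54.97803497314453, 31.994754791259766), 21.60199737548828) 0.15331558354683716
scene 547 [0.05392013 0.58412244] [-1.24668308e-04  1.83837505e-01] 3.086407029553836
49 [0.59220575 0.13528772 0.18774919] [0.57565152 0.13008499 0.17690278] [0.60166935 0.14180152 0.19425105]
44 [ 0.58263434 -0.0959437   0.18680161] [ 0.57256113 -0.10140095  0.17684438] [ 0.5885539  -0.09120876  0.19431393]
ear ((448.564453125, 273.8299560546875), (149.8529052734375, 70.78923034667969), 18.868825912475586)
((446.5662841796875, 274.7302551269531), (44.65766906738281, 31.241897583007812), 18.526477813720703) 0.15173897567320238
turn [-0.11  0.   20.66] shift now-axes [ 561.3 -477.3  -10.5] shift target-axes [ 356.8 -644.6  -11.5]
```

Emit:
play_rows --rows '[[[0,0,6.6],[0,0,-25],0],[[0,0,6.6],[0,0,-25],0],[[0,0,6.6],[0,0,-25],0],[[0,0,0],[18,-32,0],0],[[0,0,0],[18,-32,0],0],[[0,0,0],[18,-32,0],0],[[0,0,0],[18,-32,0],0],[[0,0,0],[18,-32,0],0],[[0,0,0],[18,-32,0],0],[[0,0,0],[18,-32,0],0],[[0,0,0],[18,-32,0],0],[[0,0,0],[18,-32,0],0]]'

```text
t: 1.1
tcp_pos: [0.3572, -0.3181, 0.314]
tool_rot: [1.0, -0.028, -0.0, -0.0]
force: [1.5, -0.6, -0.2]
finger_gap: 1.003
gripper_force: 0.0
```

Emit:
play_rows --rows '[[[0,0,0],[18,-32,0],0],[[0,0,0],[18,-32,0],0],[[0,0,0],[18,-32,0],0],[[0,0,0],[18,-32,0],0],[[0,0,0],[18,-32,0],0],[[0,0,0],[18,-32,0],0],[[0,0,0],[18,-32,0],0],[[0,0,0],[18,-32,0],0],[[0,0,0],[18,-32,0],0],[[0,0,0],[18,-32,0],0],[[0,0,0],[0,0,0],0]]'

```text
t: 2.02
tcp_pos: [0.5565, -0.0051, 0.3139]
tool_rot: [1.0, -0.025, 0.001, -0.001]
force: [0.1, 0.2, -0.1]
finger_gap: 1.001
gripper_force: 0.0
```

Run:
```python
from h import *
s=sense();print(s["t"],s["tcp_pos"],s["force"])
go(.5805,.0215,.22,-3.2,s)
c=cal("wrist");p,d=snapshot("wrist");P=cloud(d,c);cv2.imwrite("pics/w1.png",p[:,:,::-1]);print(c["xyz"])
q=dict(P=P,d=d)
N,k,kz=railfit(q,.172,.21);print(N,k,kz)
```

```text
2.0167 [ 0.55650309 -0.00513349  0.31392736] [ 0.09833223  0.18662968 -0.07746806]
turn [-0.17 -0.11  0.39] shift now-axes [ 22.5 -27.5  94.1] shift target-axes [ 22.5 -27.9  93.9]
[ 0.62654484 -0.00765079  0.44877217]
3078 [0.05039275 0.58045715] [-0.00230087  0.18720797]
```

View pics/w1.png

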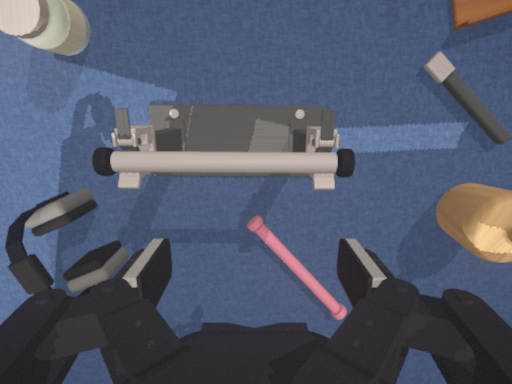

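Wrist view: the rail spans (104,161)–(346,163) in both fork mouths, with jaw tails at (122,122) and (326,124). The axis agrees with the other views. I'll straddle-press with the open fingertips at about ±50 mm along the rail.

Emit:
play_rows --rows '[[[0,0,0.3],[8,-9,20],0],[[0,0,0],[8,-9,20],0],[[0,0,0],[7,-9,20],0],[[0,0,0],[0,0,20],0],[[0,0,0],[0,0,20],0],[[0,0,0],[0,0,12],0],[[0,0,0],[0,0,5],0],[[0,0,0],[0,0,4],0],[[0,0,0],[0,0,0],0]]'

```text
t: 2.82
tcp_pos: [0.5781, 0.0146, 0.1929]
tool_rot: [1.0, -0.03, -0.001, 0.0]
force: [-0.3, -0.0, -0.6]
finger_gap: 0.996
gripper_force: 0.0
```

Emit:
play_rows --rows '[[[0,0,0],[0,0,3],0],[[0,0,0],[0,0,3],0],[[0,0,0],[0,0,3],0],[[0,0,0],[0,0,0],0]]'

```text
t: 3.15
tcp_pos: [0.5784, 0.0153, 0.1842]
tool_rot: [1.0, -0.03, -0.0, -0.0]
force: [0.3, -0.3, 0.0]
finger_gap: 0.998
gripper_force: 0.0
```

Run:
```python
from h import *
s=sense();print(s["t"],s["tcp_pos"],s["force"],s["ft_torque"])
go(.581,.0215,.145,-3,s)
```

```text
3.15 [0.57835183 0.01526931 0.18418605] [ 0.28608739 -0.29293451  0.04266485] [-0.02484607  0.02847704 -0.00771079]
turn [-0.    0.01 -0.44] shift now-axes [ 2.3 -6.4 39.2] shift target-axes [ 2.3 -6.4 39.2]
```

Correct laterally, then continue down slowly.

Emit:
play_rows --rows '[[[0,0,-0.4],[2.4,-6.4,0],0],[[0,0,0],[0,0,2],0],[[0,0,0],[0,0,2],0],[[0,0,0],[0,0,2],0],[[0,0,0],[0,0,0],0]]'

```text
t: 3.57
tcp_pos: [0.5808, 0.0225, 0.1806]
tool_rot: [1.0, -0.026, -0.0, -0.0]
force: [-5.6, 2.2, 12.4]
finger_gap: 0.998
gripper_force: 6.6
```

Emit:
play_rows --rows '[[[0,0,0],[0,0,2],0],[[0,0,0],[0,0,2],0],[[0,0,0],[0,0,2],0],[[0,0,0],[0,0,0],0]]'

```text
t: 3.9
tcp_pos: [0.5778, 0.0227, 0.1745]
tool_rot: [1.0, -0.026, -0.004, -0.0]
force: [-11.5, 1.2, 18.8]
finger_gap: 0.998
gripper_force: 9.2
```

Run:
```python
from h import *
s=sense();print(s["tcp_pos"],s["force"],s["ft_torque"])
for n in("wrist","top","scene"):
    c=cal(n);p,d=snapshot(n);q=dict(P=cloud(d,c),d=d)
    N,k,kz=railfit(q,.168,.192);print(n,N,np.polyval(k,.0215),k[0],np.polyval(kz,[-.05,.0215,.09]))
    cv2.imwrite(f"pics/{n}2.png",p[:,:,::-1])
```

```text
[0.57782855 0.02268987 0.1745211 ] [-11.47031343   1.21620575  18.75151176] [ 0.19233208  1.71252543 -0.10093728]
wrist 9902 0.5843897191928025 0.05139201807641941 [0.17808369 0.17823047 0.17837109]
top 22 0.5735145136681922 0.0602985219748148 [0.17427117 0.17483962 0.17538423]
scene 517 0.585103875216522 0.05331173071182723 [0.17684539 0.17678945 0.17673586]
```

View pics/wrist2.png

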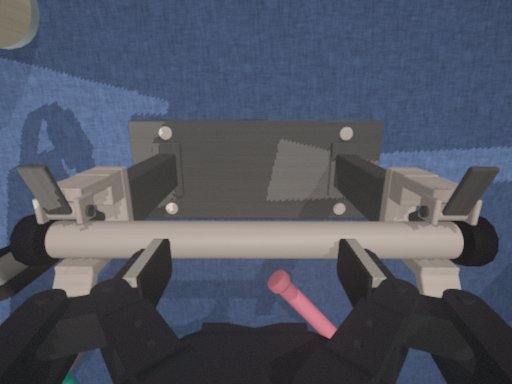

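The tips sit on the -x half of the tube, and the side force shows it. I'll lift off, fit the tube's axis as a circle of known radius, and re-centre.

Emit:
play_rows --rows '[[[0,0,0],[0,0,-10],0],[[0,0,0],[0,0,-10],0],[[0,0,0],[0,0,-5],0],[[0,0,0],[0,0,0],0]]'

```text
t: 4.38
tcp_pos: [0.583, 0.0214, 0.199]
tool_rot: [1.0, -0.026, 0.002, 0.0]
force: [0.8, 0.9, 0.8]
finger_gap: 0.998
gripper_force: 0.0
```

```bash
cat >> h.py <<'E'
from scipy.optimize import least_squares
def axisfit(P,d,slope=.0535,lo=.12,hi=.2,segs=((-.05,0),(0,.04),(.04,.09)),x0=.58):
    out=[]
    for a,b in segs:
        m=(P[...,1]>a)&(P[...,1]<b)&(P[...,2]>lo)&(P[...,2]<hi)&(abs(P[...,0]-x0)<.022)&(d>0)
        X=P[m]; xx=X[:,0]-slope*(X[:,1]-.0215)
        f=lambda t:np.hypot(xx-t[0],X[:,2]-t[1])-.010
        r=least_squares(f,[.581,X[:,2].max()-.01],loss="soft_l1",f_scale=.001)
        out.append((len(X),r.x.round(4),round(float(np.median(abs(r.fun)))*1000,2)))
    return out
E
python3 - <<'E'
from h import *
s=sense();print(s["t"],s["tcp_pos"],s["force"])
for n in("wrist","scene","top"):
    c=cal(n);p,d=snapshot(n);print(n,axisfit(cloud(d,c),d,lo=.165))
go(.581,.0215,.19,-3,s)
E
```

```text
4.3833 [0.58299739 0.02142066 0.19903929] [0.81305411 0.90224766 0.83281846]
wrist [(2473, array([0.5802, 0.1708]), 0.32), (2126, array([0.5802, 0.1708]), 0.31), (2476, array([0.5801, 0.1708]), 0.32)]
scene [(198, array([0.5794, 0.1698]), 1.03), (155, array([0.5793, 0.1696]), 0.68), (185, array([0.5794, 0.17  ]), 0.99)]
top [(45, array([0.5809, 0.1698]), 0.8), (8, array([0.5813, 0.1718]), 0.91), (61, array([0.582 , 0.1704]), 0.82)]
turn [ 0.02 -0.26 -0.02] shift now-axes [-2.  0.  9.] shift target-axes [-2.  0.  9.]
```

The rail is now level and already about 10 mm down, with its axis at x=0.580, z=0.1705. So tip height is TCP+6 mm, and home is at TCP z≈0.149. I'll press on.

Emit:
play_rows --rows '[[[0,0.2,0],[-3,0,10],0],[[0,0,0],[0,0,10],0],[[0,0,0],[0,0,4],0],[[0,0,0],[0,0,3],0],[[0,0,0],[0,0,3],0],[[0,0,0],[0,0,3],0],[[0,0,0],[0,0,0],0]]'

```text
t: 5.12
tcp_pos: [0.57, 0.0223, 0.1626]
tool_rot: [1.0, -0.026, -0.008, -0.0]
force: [-12.8, 0.5, 10.4]
finger_gap: 1.002
gripper_force: 7.5
```

Emit:
play_rows --rows '[[[0,0,0],[0,0,3],0],[[0,0,0],[0,0,3],0],[[0,0,0],[0,0,3],0],[[0,0,0],[0,0,0],0]]'

```text
t: 5.45
tcp_pos: [0.5773, 0.0218, 0.1541]
tool_rot: [1.0, -0.027, 0.0, -0.0]
force: [-0.2, 0.1, -0.2]
finger_gap: 0.998
gripper_force: 0.0
```

Run:
```python
from h import *
s=sense();print(s["t"],s["tcp_pos"],s["force"])
for n in("wrist","scene"):
    c=cal(n);p,d=snapshot(n);print(n,axisfit(cloud(d,c),d,lo=.13))
    cv2.imwrite(f"pics/{n}3.png",p[:,:,::-1])
```

```text
5.45 [0.57728737 0.02184499 0.15411582] [-0.20928183  0.13413917 -0.20470979]
wrist [(5348, array([0.5837, 0.1642]), 4.29), (2718, array([0.5807, 0.1451]), 0.32), (5344, array([0.5835, 0.1643]), 4.3)]
scene [(290, array([0.5869, 0.1609]), 3.6), (151, array([0.5799, 0.1442]), 0.81), (296, array([0.5847, 0.1615]), 4.27)]
```

View pics/wrist3.png

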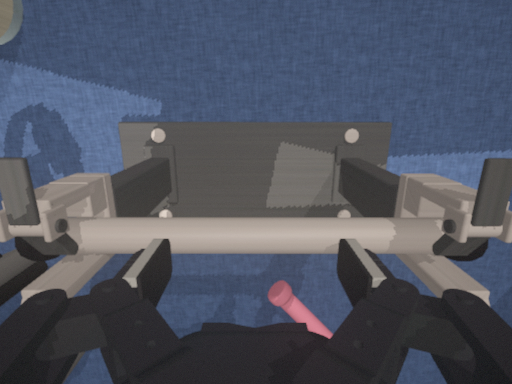

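The wrist view shows the tube at row 235, level, with its centre at z=0.145 (home). Both jaws lie over it at (50,225) and (460,225). I'll lift and verify along its length, and turn for the ear defenders.

Emit:
play_rows --rows '[[[0,0,0],[0,0,-30],0],[[0,0,0],[0,0,-35],0],[[0,0,0],[0,0,-35],0],[[0,0,-5.75],[0,0,-20],0],[[0,0,-5.75],[0,0,0],0],[[0,0,-5.75],[0,0,0],0],[[0,0,-5.75],[0,0,0],0],[[0,0,0],[0,0,0],0]]'

```text
t: 6.22
tcp_pos: [0.5782, 0.0216, 0.2751]
tool_rot: [0.985, 0.174, 0.002, 0.0]
force: [0.9, 0.6, -0.2]
finger_gap: 1.0
gripper_force: 0.0
```

Run:
```python
from h import *
s=sense();print(s["t"],s["tcp_pos"],s["force"])
for n in("wrist","scene"):
    c=cal(n);p,d=snapshot(n);P=cloud(d,c);print(n,axisfit(P,d,lo=.13,hi=.165,segs=((-.055,-.035),(-.03,0),(0,.04),(.04,.07),(.075,.098))))
    cv2.imwrite(f"pics/{n}4.png",p[:,:,::-1])
    if n=="wrist":
        m=(P[...,2]>.165)&(P[...,2]<.2)&(P[...,0]>.5)&(P[...,0]<.65)&(d>0)&(abs(P[...,1]-.02)<.14)
        X=P[m]
        for sel in (X[:,1]>.09,X[:,1]<-.05): print("fork",X[sel].min(0),X[sel].max(0),X[sel].mean(0),np.percentile(X[sel][:,1],[3,97]))
go(.447,.2745,.20,20,s)
im=cv2.imread("pics/wrist4.png");cv2.imwrite("pics/w4c.png",cv2.resize(im[100:290,60:400],None,fx=2.2,fy=2.2))
```

```text
6.2167 [0.57818992 0.02158979 0.27513986] [ 0.85845312  0.6012932  -0.21163193]
wrist [(402, array([0.5808, 0.1452]), 0.33), (619, array([0.5808, 0.1452]), 0.35), (864, array([0.5808, 0.1452]), 0.33), (677, array([0.5808, 0.1452]), 0.34), (540, array([0.5807, 0.1451]), 0.33)]
fork [0.55921053 0.10300977 0.16500692] [0.63505143 0.1283041  0.1889084 ] [0.59703012 0.115316   0.18004995] [0.10490638 0.12589212]
fork [ 0.55019661 -0.0850184   0.16509755] [ 0.62501037 -0.0611061   0.18733124] [ 0.59540799 -0.07134959  0.17899401] [-0.08272967 -0.06186196]
scene [(80, array([0.5799, 0.1442]), 0.82), (116, array([0.5798, 0.144 ]), 0.92), (154, array([0.5801, 0.1441]), 0.86), (112, array([0.58  , 0.1441]), 0.89), (82, array([0.5798, 0.1439]), 0.87)]
turn [ 0.08 -0.19  0.05] shift now-axes [ -36.8 -282.7   74.6] shift target-axes [ -36.8 -282.5   75.1]
```

View pics/w4c.png

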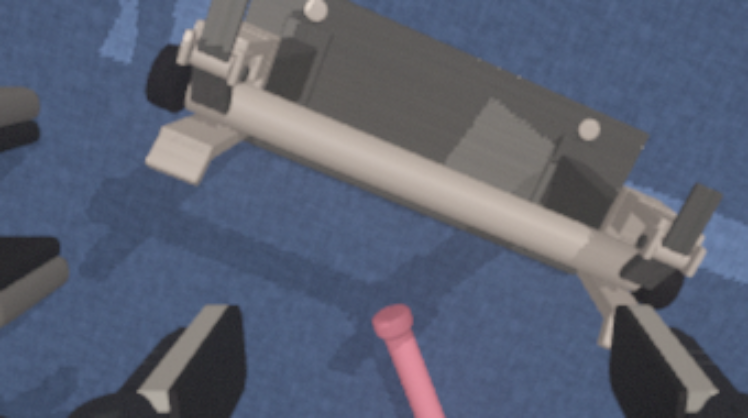

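The tube is home along its whole length (z=0.145), and both dark jaws lie over it at (212,88) and (648,262) in the crop. On to the ear defenders.

Emit:
play_rows --rows '[[[0,0,0],[-4.6,-30,0],0],[[0,0,0],[-4.6,-36,0],0],[[0,0,0],[-4.6,-36,0],0],[[0,0,0],[-4.6,-36,0],0],[[0,0,0],[-4.6,-36,0],0],[[0,0,0],[-4.6,-36,0],0],[[0,0,0],[-4.6,-36,0],0],[[0,0,0],[-4.6,-36,0],0],[[0,0,0],[0,0,0],0]]'

```text
t: 7.07
tcp_pos: [0.4436, 0.2789, 0.2746]
tool_rot: [0.985, 0.175, 0.001, -0.001]
force: [-0.7, -0.3, -0.9]
finger_gap: 0.998
gripper_force: 0.0
```

Run:
```python
from h import *
s=sense();print(s["t"],s["tcp_pos"],s["force"])
for n in("wrist","scene","top"):
    c=cal(n);p,d=snapshot(n);P=cloud(d,c)
    B=(P[...,1]>.2)&(P[...,1]<.35)&(P[...,0]>.34)&(P[...,0]<.55)&(d>0)
    for lo,hi in((.145,.165),(.03,.165)):
        X=P[B&(P[...,2]>lo)&(P[...,2]<hi)]
        if len(X)>5: print(n,lo,len(X),cv2.minAreaRect(X[:,:2].astype(np.float32)*1000),np.percentile(X[:,2],98))
    cv2.imwrite(f"pics/{n}5.png",p[:,:,::-1])
go(.447,.2745,.20,20,s)
```

```text
7.0667 [0.4435505  0.27885403 0.2745642 ] [-0.67122016 -0.3348329  -0.90732276]
wrist 0.145 1791 ((446.2276611328125, 277.9275817871094), (68.13340759277344, 31.940509796142578), 19.46759033203125) 0.1514090360574125
wrist 0.03 5218 ((449.8402404785156, 279.232666015625), (140.05587768554688, 67.3674087524414), 20.33220863342285) 0.15111179104353434
scene 0.145 143 ((449.9417724609375, 273.7174072265625), (65.25635528564453, 35.5645637512207), 14.171504020690918) 0.1517286413001579
scene 0.03 1447 ((449.0572204589844, 273.76031494140625), (147.891357421875, 68.85250854492188), 19.902368545532227) 0.14967239376275482
top 0.145 185 ((441.1529541015625, 272.81097412109375), (57.05839538574219, 31.49117088317871), 19.134849548339844) 0.15244748543263817
top 0.03 930 ((447.25433349609375, 275.3514709472656), (149.50357055664062, 67.6630630493164), 20.176189422607422) 0.15140028392405305
turn [-0.1  -0.1   0.17] shift now-axes [ 1.6  5.4 74.6] shift target-axes [ 1.8  5.3 74.6]
```

View pics/wrist5.png

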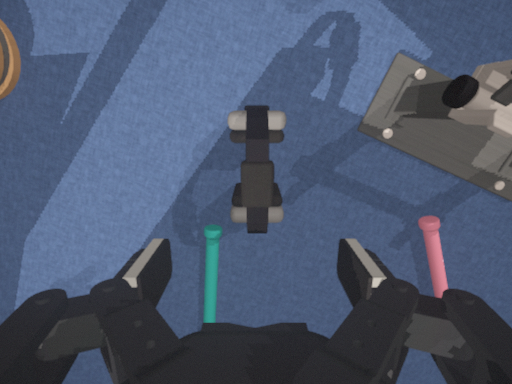

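Wrist view: the ear defenders are aligned with the tool, pad centred at (257,181) midway between the fingers. The teal look-alike is at (212,265), clear of them. I'll descend and grip the pad.

Emit:
play_rows --rows '[[[0,0,0],[2.5,2.2,20],0],[[0,0,0],[0,0,30],0],[[0,0,0],[0,0,30],0],[[0,0,0],[0,0,25],0],[[0,0,0],[0,0,15],0],[[0,0,0],[0,0,10],0],[[0,0,0],[0,0,0],0]]'

```text
t: 7.8
tcp_pos: [0.4505, 0.2713, 0.1427]
tool_rot: [0.985, 0.172, -0.0, 0.001]
force: [-0.9, -0.6, -0.1]
finger_gap: 0.996
gripper_force: 0.0
```

Emit:
play_rows --rows '[[[0,0,0],[0,0,0],0.4],[[0,0,0],[0,0,0],0.5],[[0,0,0],[0,0,0],0.6],[[0,0,0],[0,0,0],0.75],[[0,0,0],[0,0,0],0.8],[[0,0,0],[0,0,0],0.8],[[0,0,0],[0,0,0],0.8]]' --grip_force 35

```text
t: 8.38
tcp_pos: [0.4512, 0.2736, 0.146]
tool_rot: [0.985, 0.173, 0.003, -0.0]
force: [-0.8, 0.3, 7.0]
finger_gap: 0.365
gripper_force: 35.6
```

Emit:
play_rows --rows '[[[0,0,0],[0,0,-4],0.8],[[0,0,0],[0,0,-6],0.8],[[0,0,0],[0,0,-12],0.8],[[0,0,0],[0,0,-22],0.8],[[0,0,0],[0,0,-25],0.8],[[0,0,0],[0,0,-25],0.8],[[0,0,0],[0,0,-25],0.8],[[0,0,0],[0,0,-25],0.8],[[0,0,0],[0,0,-25],0.8],[[0,0,0],[0,0,-25],0.8],[[0,0,0],[0,0,-25],0.8],[[0,0,0],[0,0,-10],0.8]]'

```text
t: 9.38
tcp_pos: [0.4508, 0.2732, 0.3773]
tool_rot: [0.985, 0.173, 0.005, 0.0]
force: [0.9, 0.1, -2.1]
finger_gap: 0.359
gripper_force: 35.1
```

Run:
```python
from h import *
s=sense();print(s["t"],s["tcp_pos"],s["force"],s["finger_gap"],s["gripper_force"])
z0=s["tcp_pos"][2]-.146
for n in("scene","top"):
    c=cal(n);p,d=snapshot(n);P=cloud(d,c)
    B=(P[...,1]>.19)&(P[...,1]<.36)&(P[...,0]>.34)&(P[...,0]<.56)&(d>0)&(P[...,2]<z0+.11)&(P[...,2]>.14)
    X=P[B];print(n,len(X),cv2.minAreaRect(X[:,:2].astype(np.float32)*1000),X[:,2].min(),X[:,2].max())
    cv2.imwrite(f"pics/{n}6.png",p[:,:,::-1])
go(.5805,.0215,s["tcp_pos"][2],-3,s)
a=cv2.imread("pics/scene6.png")[40:320,200:512];b=cv2.imread("pics/top6.png")[100:380,60:372]
cv2.imwrite("pics/c6.png",np.hstack([a,b]))
```

```text
9.3833 [0.45079026 0.27321988 0.37732365] [ 0.94476922  0.09549416 -2.12068379] 0.3593575215557081 35.08954578865087
scene 1873 ((449.2042236328125, 272.1564025878906), (149.34507751464844, 71.44735717773438), 21.991195678710938) 0.23279391605111577 0.3411519475842866
top 1090 ((448.6889343261719, 272.85491943359375), (149.44631958007812, 67.16138458251953), 20.048370361328125) 0.23889690912118744 0.34122797953757
turn [-0.   -0.52 22.97] shift now-axes [ 36.  280.9   0.8] shift target-axes [142.7 244.6   0. ]
```

View pics/c6.png

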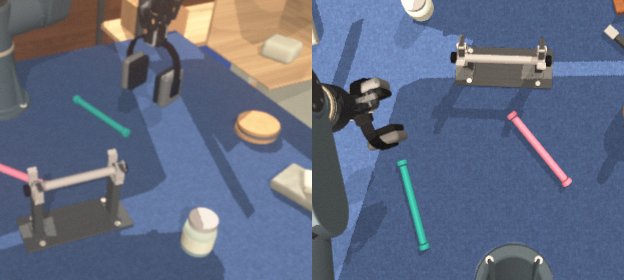

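The ear defenders hang upright in the grip at (155,70) left and (375,115) right, centre about 2 mm behind the TCP. I'll carry them over the rail.

Emit:
play_rows --rows '[[[0,-0.5,3],[0,0,0],0.8],[[0,0,5],[0,0,0],0.8],[[0,0,5],[0,0,0],0.8],[[0,0,5],[0,0,0],0.8],[[0,0,5],[0,0,0],0.8],[[0,0,0],[6,10,0],0.8],[[0,0,0],[12,20,0],0.8],[[0,0,0],[14,24,0],0.8],[[0,0,0],[16,27,0],0.8],[[0,0,0],[16,27,0],0.8],[[0,0,0],[16,27,0],0.8],[[0,0,0],[16,27,0],0.8]]'

```text
t: 10.48
tcp_pos: [0.537, 0.1038, 0.372]
tool_rot: [1.0, -0.025, -0.004, 0.002]
force: [1.1, 0.6, -1.8]
finger_gap: 0.365
gripper_force: 35.1
```

Emit:
play_rows --rows '[[[0,0,0],[16,27,0],0.8],[[0,0,0],[14,24,0],0.8],[[0,0,0],[12,20,0],0.8],[[0,0,0],[6,11,0],0.8],[[0,0,0],[0,0,0],0.8],[[0,0,0],[0,0,0],0.8]]'

```text
t: 10.98
tcp_pos: [0.58, 0.0214, 0.3726]
tool_rot: [1.0, -0.027, -0.004, 0.001]
force: [-1.2, 0.7, -2.4]
finger_gap: 0.364
gripper_force: 35.2
```

Run:
```python
from h import *
s=sense();print(s["t"],s["tcp_pos"],s["force"],s["gripper_force"])
z0=s["tcp_pos"][2]-.146
for n in("scene","top"):
    c=cal(n);p,d=snapshot(n);P=cloud(d,c)
    B=(P[...,1]>-.07)&(P[...,1]<.11)&(P[...,0]>.46)&(P[...,0]<.7)&(d>0)&(P[...,2]<z0+.11)&(P[...,2]>.2)
    X=P[B];print(n,len(X),cv2.minAreaRect(X[:,:2].astype(np.float32)*1000),X[:,2].min())
go(.5825,.0215,.303,-3,s)
```

```text
10.9833 [0.58002348 0.02137521 0.37257092] [-1.15592378  0.74153763 -2.36797572] 35.23370457580313
scene 2366 ((576.8698120117188, 21.745243072509766), (68.08685302734375, 150.4498748779297), 87.81685638427734) 0.22725929931826316
top 248 ((522.7601318359375, 39.14277648925781), (39.131324768066406, 41.400238037109375), 84.77099609375) 0.2494694873314801
turn [ 0.12  0.45 -0.06] shift now-axes [ 3.  -0.4 69.5] shift target-axes [ 2.5 -0.3 69.6]
```

Emit:
play_rows --rows '[[[0,0.4,0],[3,0,0],0.8],[[0,0,0],[0,0,8],0.8],[[0,0,0],[0,0,15],0.8],[[0,0,0],[0,0,18],0.8],[[0,0,0],[0,0,18],0.8],[[0,0,0],[0,0,18],0.8],[[0,0,0],[0,0,18],0.8],[[0,0,0],[0,0,18],0.8],[[0,0,0],[0,0,18],0.8],[[0,0,0],[0,0,15],0.8],[[0,0,0],[0,0,8],0.8],[[0,0,0],[0,0,0],0.8]]'

```text
t: 12.08
tcp_pos: [0.5824, 0.0219, 0.2177]
tool_rot: [1.0, -0.026, -0.001, 0.001]
force: [-1.8, 0.2, -3.1]
finger_gap: 0.361
gripper_force: 35.2
```

Run:
```python
from h import *
s=sense();print(s["t"],s["tcp_pos"],s["force"],s["gripper_force"])
for n in("scene",):
    c=cal(n);p,d=snapshot(n);P=cloud(d,c)
    B=(P[...,1]>-.03)&(P[...,1]<.08)&(P[...,0]>.46)&(P[...,0]<.7)&(d>0)&(P[...,2]<.16)&(P[...,2]>.05)&(p.max(-1)<140)
    X=P[B];print(n,len(X),cv2.minAreaRect(X[:,:2].astype(np.float32)*1000))
    cv2.imwrite("pics/s7.png",cv2.resize(p[100:320,180:420,::-1],None,fx=2.5,fy=2.5))
go(.5825,.0215,.165,-3,s)
```

```text
12.0833 [0.5824338  0.02192469 0.21770275] [-1.75266677  0.24409036 -3.06738618] 35.23428156331647
scene 1455 ((582.5983276367188, 25.727603912353516), (95.81802368164062, 144.9664764404297), 77.42782592773438)
turn [0.15 0.14 0.03] shift now-axes [ 0.2  0.3 52.7] shift target-axes [ 0.1  0.4 52.7]
```

View pics/s7.png

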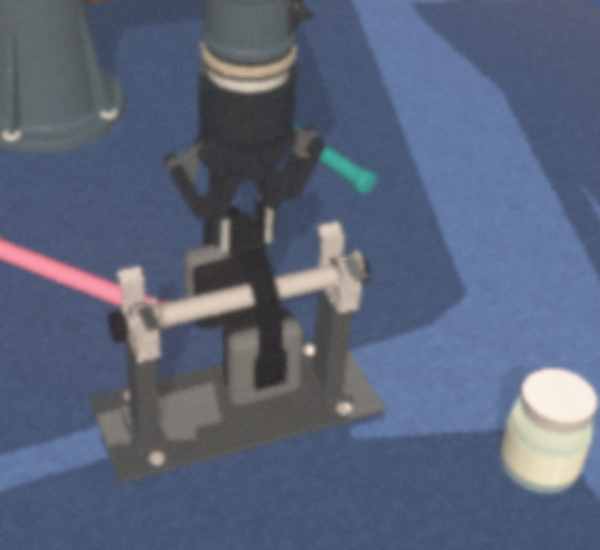

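The rail passes between the cups, one each side, at (265,360) and (215,285), midway between the forks. I'll lower gently.

Emit:
play_rows --rows '[[[0,0,0],[0,0,10],0.8],[[0,0,0],[0,0,12],0.8],[[0,0,0],[0,0,10],0.8],[[0,0,0],[0,0,7],0.8],[[0,0,0],[0,0,4],0.8],[[0,0,0],[0,0,2],0.8],[[0,0,0],[0,0,0],0.8],[[0,0,0],[0,0,0],0.8]]'

```text
t: 12.8
tcp_pos: [0.5846, 0.0208, 0.1752]
tool_rot: [1.0, -0.027, 0.002, 0.002]
force: [0.2, 0.8, -2.2]
finger_gap: 0.362
gripper_force: 35.2
```

Emit:
play_rows --rows '[[[0,0,0],[0,0,1],0.8],[[0,0,0],[0,0,1],0.8],[[0,0,0],[0,0,1],0.8],[[0,0,0],[0,0,1],0.8],[[0,0,0],[0,0,0],0.8],[[0,0,0],[0,0,0],0.8]]'

```text
t: 13.3
tcp_pos: [0.5841, 0.0208, 0.1709]
tool_rot: [1.0, -0.027, 0.001, 0.002]
force: [-0.1, 0.1, -3.0]
finger_gap: 0.366
gripper_force: 35.2
```

Emit:
play_rows --rows '[[[0,0,0],[-1.5,0,1],0.8],[[0,0,0],[0,0,1],0.8],[[0,0,0],[0,0,1],0.8],[[0,0,0],[0,0,1],0.8],[[0,0,0],[0,0,0],0.8],[[0,0,0],[0,0,0],0.8]]'

```text
t: 13.8
tcp_pos: [0.5827, 0.0209, 0.1668]
tool_rot: [1.0, -0.027, 0.001, 0.002]
force: [0.3, -1.2, -2.1]
finger_gap: 0.362
gripper_force: 35.2
```

Emit:
play_rows --rows '[[[0,0,0],[0,0,1],0.8],[[0,0,0],[0,0,0.5],0.8],[[0,0,0],[0,0,0],0.8],[[0,0,0],[0,0,0],0.8]]'

```text
t: 14.13
tcp_pos: [0.5827, 0.0209, 0.1654]
tool_rot: [1.0, -0.026, 0.001, 0.002]
force: [0.2, 0.4, -2.6]
finger_gap: 0.368
gripper_force: 35.2
```

Emit:
play_rows --rows '[[[0,0,0],[0,0,1],0.8],[[0,0,0],[0,0,0.5],0.8],[[0,0,0],[0,0,0],0.8],[[0,0,0],[0,0,0],0.8]]'

```text
t: 14.47
tcp_pos: [0.5831, 0.0209, 0.1643]
tool_rot: [1.0, -0.026, 0.002, 0.002]
force: [-0.7, 0.3, 0.3]
finger_gap: 0.364
gripper_force: 35.5
```

Emit:
play_rows --rows '[[[0,0,0],[0,0,0.6],0.8],[[0,0,0],[0,0,0.4],0.8],[[0,0,0],[0,0,0],0.8],[[0,0,0],[0,0,0],0.8]]'

```text
t: 14.8
tcp_pos: [0.5838, 0.0208, 0.1641]
tool_rot: [1.0, -0.026, 0.003, 0.002]
force: [0.4, 1.4, 5.5]
finger_gap: 0.363
gripper_force: 36.0
```

Contact: the weight is off the wrist. I'll relax slightly, then open gradually.

Emit:
play_rows --rows '[[[0,0,0],[0,0,-0.5],0.8],[[0,0,0],[0,0,0],0.8],[[0,0,0],[0,0,0],0.65],[[0,0,0],[0,0,0],0.62],[[0,0,0],[0,0,0],0.59],[[0,0,0],[0,0,0],0.55],[[0,0,0],[0,0,0],0.5],[[0,0,0],[0,0,0],0.4],[[0,0,0],[0,0,0],0.3],[[0,0,0],[0,0,0],0.2],[[0,0,0],[0,0,0],0.2],[[0,0,0],[0,0,0],0.2]]' --grip_force 20

```text
t: 15.8
tcp_pos: [0.5827, 0.0209, 0.1634]
tool_rot: [1.0, -0.027, 0.001, 0.002]
force: [-1.0, 0.2, -0.4]
finger_gap: 0.802
gripper_force: 0.0
```

Emit:
play_rows --rows '[[[0,0,0],[0,0,-3],0.2],[[0,0,0],[0,0,-6],0.2],[[0,0,0],[0,0,-10],0.2],[[0,0,0],[0,0,-20],0.2],[[0,0,0],[0,0,-30],0.2],[[0,0,0],[0,0,-30],0.2],[[0,0,0],[0,0,-30],0.2],[[0,0,0],[0,0,-20],0.2],[[0,0,0],[0,0,0],0.2],[[0,0,0],[0,0,0],0.2],[[0,0,0],[0,0,0],0.2],[[0,0,0],[0,0,0],0.2]]'

```text
t: 16.8
tcp_pos: [0.5814, 0.0215, 0.3111]
tool_rot: [1.0, -0.027, -0.0, 0.001]
force: [-0.1, 0.3, -0.2]
finger_gap: 0.804
gripper_force: 0.0
```

Run:
```python
from h import *
s=sense();print(s["t"],s["tcp_pos"],s["force"])
o=[]
for n in("scene","wrist"):
    c=cal(n);p,d=snapshot(n);P=cloud(d,c)
    print(n,axisfit(P,d,lo=.13,hi=.165,segs=((-.055,-.035),(.075,.098))))
    B=(P[...,1]>-.03)&(P[...,1]<.08)&(P[...,0]>.48)&(P[...,0]<.68)&(d>0)&(P[...,2]<.2)&(P[...,2]>.156)
    X=P[B];print(len(X),cv2.minAreaRect(X[:,:2].astype(np.float32)*1000),X[:,2].max())
    B&=P[...,2]>.163; X=P[B]; print("tilt",np.polyfit(X[:,0],X[:,2],1))
    o.append((p[130:322,190:446] if n=="scene" else p[80:272,128:384]))
cv2.imwrite("pics/f.png",cv2.resize(np.hstack(o)[:,:,::-1],None,fx=1.5,fy=1.5))
```

```text
16.8 [0.58136766 0.02153212 0.31112707] [-0.10497739  0.28903705 -0.22821042]
scene [(82, array([0.5798, 0.1445]), 0.92), (80, array([0.58 , 0.144]), 0.95)]
364 ((580.9137573242188, 19.68145751953125), (82.63589477539062, 72.1593017578125), 35.93904495239258) 0.17136194429185703
tilt [-0.01725127  0.17719876]
wrist [(340, array([0.5805, 0.1451]), 0.35), (388, array([0.5803, 0.1453]), 0.33)]
2269 ((579.5247192382812, 22.093917846679688), (82.8798828125, 78.83463287353516), 40.27035903930664) 0.17128326009361933
tilt [-0.01928809  0.17899465]
```

View pics/f.png

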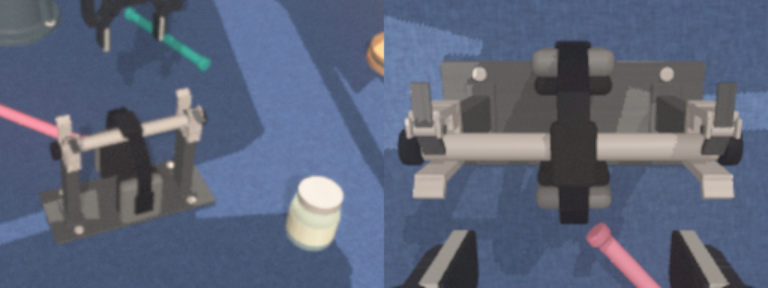

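The ear defenders hang level across the rail, midway between the forks (wrist crop: pad at (573,150)), with the rail home and the jaws shut. I'll let any swing die, check that it's still, then hand in.

Emit:
play_rows --rows '[[[0,0,0],[0,0,0],0.2],[[0,0,0],[0,0,0],0.2],[[0,0,0],[0,0,0],0.2],[[0,0,0],[0,0,0],0.2],[[0,0,0],[0,0,0],0.2],[[0,0,0],[0,0,0],0.2],[[0,0,0],[0,0,0],0.2],[[0,0,0],[0,0,0],0.2],[[0,0,0],[0,0,0],0.2],[[0,0,0],[0,0,0],0.2],[[0,0,0],[0,0,0],0.2],[[0,0,0],[0,0,0],0.2]]'

```text
t: 17.9
tcp_pos: [0.5824, 0.0214, 0.3124]
tool_rot: [1.0, -0.027, 0.001, 0.002]
force: [0.7, -0.6, 0.5]
finger_gap: 0.802
gripper_force: 0.0
```

Emit:
play_rows --rows '[[[0,0,0],[0,0,0],0.2],[[0,0,0],[0,0,0],0.2],[[0,0,0],[0,0,0],0.2],[[0,0,0],[0,0,0],0.2],[[0,0,0],[0,0,0],0.2],[[0,0,0],[0,0,0],0.2],[[0,0,0],[0,0,0],0.2],[[0,0,0],[0,0,0],0.2],[[0,0,0],[0,0,0],0.2],[[0,0,0],[0,0,0],0.2],[[0,0,0],[0,0,0],0.2],[[0,0,0],[0,0,0],0.2]]'

```text
t: 18.9
tcp_pos: [0.5824, 0.0214, 0.3124]
tool_rot: [1.0, -0.027, 0.001, 0.002]
force: [-0.3, -0.5, -0.6]
finger_gap: 0.802
gripper_force: 0.0
```

Run:
```python
from h import *
t=[]
for i in range(8):
    c=cal("wrist");p,d=snapshot("wrist");P=cloud(d,c)
    B=(P[...,1]>-.03)&(P[...,1]<.08)&(P[...,0]>.48)&(P[...,0]<.68)&(d>0)&(P[...,2]<.2)&(P[...,2]>.163)
    X=P[B];t.append(np.polyfit(X[:,0],X[:,2],1)[0])
t=np.array(t);print(t.round(4))
if np.ptp(t)<.01 and abs(t).max()<.06: print(sign_off())
```

```text
[-0.0146 -0.0185 -0.0184 -0.0176 -0.0167 -0.019  -0.0199 -0.0181]
the job is handed in; nothing more can be done
None
```

The job is handed in at about 19 s: the rail is fully home in both forks with both jaws shut, the ear defenders hang still on it midway between the forks, and I did not touch the mallet, jar or chisel.

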